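# Hinge out of the slide-lid case and into the sizing gauge

### The arm

A 6-joint arm with a two-finger parallel gripper is mounted at the origin on the work surface. World frame = base frame: x ahead of the robot, y to its left, z up, the work surface at z = 0. Lengths are in mm, angles in rad, forces in N, time in s.
With the tool pointing down it reaches from about 300 to 775 mm from the base axis. Payload 14.6 kg.
Tool frame: the origin (TCP) lies at the very end of the fingers, on their centre line; the grasp point (between the pads) lies 19 mm behind it; z points along the fingers, y is the line along which they close (so a half turn about z gives the same grasp; the last joint's range is limited). The gripper opens to 85 mm and grips with 20 to 120 N. Pads are 22 mm wide; open, the fingers measure 114 mm over their backs; the gripper's body (76 mm by 85 mm) begins 54 mm behind the grasp point. The pads swing forward as they close: fully open they stand 13 mm farther back than shut.
Start: joints at [-1.259, 0.3, 1.521, -0, 1.321, -0.067], TCP at [203.386, -511.003, 231.281] pointing down, gripper open.
Joint ranges: [-3.03, 3.03], [-0.79, 2.21], [0.23, 2.52], [-1.04, 4.18], [0, 3.07], [-2.55, 2.55]. Speed limits (rad/s): [2.22, 2.22, 2.57, 3.14, 3.14, 3.14].

### API

Orientations are given as a unit quaternion [x, y, z, w].
In Python, from plant import bot, claw, eyes gives the robot as it stands. Calls block until the motion is done:
- bot.movep(position, orientation): joint-space move of the TCP to a pose.
- bot.move_linear(position, velocity=150, orientation=None): straight line of the TCP; orientation=None keeps the orientation; velocity is the mean speed in mm/s.
- bot.movej(angles): joint-space move.
- claw.ungrasp() and claw.gripper_close(grip_force=None): open the fingers fully, or close them until they stop; grip_force is the grip in N (None keeps the last).
- bot.wait(seconds).
- bot.solve_ik(position, orientation): joint angles nearest the present ones, or None.
- eyes.get_image(name): name is "side" or "top" or "wrist"; returns a dict with "image" (384x512x3 uint8, red, green, blue), "fx", "fy", "cx", "cy" (pixels), "k1" (the pictures are not rectified: a ray, as slopes to the right and down, at radius r is drawn at 1 + k1 r^2 times it, then the intrinsics apply), "rvec" (rotation vector, rad) and "tvec" (3), from world to camera coordinates, as OpenCV has them. Camera axes: x right, y down, z forward; pixel columns grow to the right and rows downward; lengths in mm; the calibration is good to about 2 mm. A picture is of the moment at which its call begins. There is no depth.
A pose or a line that the arm cannot do raises bot.IKError and nothing moves.
- bot.finish_job(): hands the job in; it is judged then, once.
Readings, each from a call of its own:
- bot.read_clock(): time.
- bot.read_qpos(): joint angles.
- bot.read_qd(): joint speeds.
- bot.read_tau(): joint torques, N m.
- bot.read_eef_pos(): TCP position.
- bot.read_ee_rot(): TCP orientation.
- bot.read_ft_force(): force on the tool from outside, world axes, zero at the start.
- bot.read_wrist_torque(): the same for the moment, N m.
- bot.read_finger_gap(): opening from 0.0 (shut) to 1.0 (fully open).
- bot.read_finger_force(): force on a finger pad.
Only numpy, scipy, OpenCV 4.12 (cv2) and the standard library are available. Lean on these libraries where they do the work, as an engineer would, in place of code of your own. Each camera call takes 0.05 s, during which the arm holds its last target. There are 200 camera calls.

### The job

Open the wooden slide-lid case: lift the front end of its lid over the stop lip, slide the lid forward out of the grooves and lay it flat, bar up, on the rubber mat. Then take the spring hinge out of the case and set it down gently (not dropped), flat, square and centred, between the two cheeks of the aluminium sizing gauge. Leave the other things on the counter where they are.

Things in the scene. Friction and masses are not known exactly. Their poses are not given: they have to be found in the camera images.
- case: Plywood case, fixed, 168 mm long (own x) x 76 wide (y) x 56 high at the rear. Origin: centre of underside; -x is the front, z up. Inner floor at z=8; cavity x -70..70, y -24..24. The lid rests on side ledges, top at z=40, between low cheeks at y=+-32 (2 mm play). Rear wall from x=75, 56 high. See case_lip and case_rail.
- case_lip (a point): Middle of the top of the case's front stop lip, at x=-79.5, z=46 of the case. The lip spans x=-84..-75 and the whole width, 6 mm above the ledges, level with the lid's top. Raising the lid level cannot clear it: raise its front end alone by 6 to 10 mm (turn of 0.045 to 0.065 rad about its rear edge), then draw it to the case's -x.
- case_rail (a point): Front end of the case's two rear grooves, midway between them, at x=22, z=49.5 of the case. Rails cover the lid's side edges from x=22 to the rear, |y| above 24, underside z=49.5 (3.5 mm above the lid), top z=56. The lid must be drawn at least 51 mm forward before its rear end is out from under them.
- lid: Loose wooden lid 146 mm long (own x) x 60 wide x 6 thick, 80 g. Origin: centre of underside; at the start closed, at 0, 0, 40 of the case, axes alike. A finger bar stands on it near the front: 12 thick along x, centred at x=-51, 36 long along y, from z=6 to z=26; grip across the 12 mm, closing along x.
- lid_front (a point): middle of the lid's front lower edge, at x=-73, z=0 of the lid
- lid_rear (a point): middle of the lid's rear lower edge, at x=73, z=0 of the lid
- hinge: Loose chrome double-action spring hinge folded to a block 60 mm long (own x) x 34 wide (y) x 22 high, 200 g; origin: centre of underside. Starts flat in the case near its middle, x along the case's x, hidden by the lid. Only 4 to 10 mm free beside its sides there: grip it by its two ends. (A like hinge on the magnetic strip is fixed: not this one.)
- gauge: Fixed aluminium gauge. Base 100 mm (own x) x 54 x 6; origin: centre of underside. Two cheeks face each other along x: inner faces at x=+-34, 8 thick, 40 long in y, z=6..46. Hinge lies on the base (z=6), its x along gauge x either way round; 4 mm at each end leaves no finger room: put it down first (say on the mat) and retake it across its 34 mm.
- mat: Rubber counter mat, fixed, 240 (own x) x 200 (y) x 3 thick; origin: centre of the underside, top 3 above. Free of other things at the start: room for the lid and, beside it, the hinge.
- tbolt: Bystander: zinc T-bolt lying on the counter, 50 long x 30 x 12. Origin at counter level under its middle.
- scoop: Bystander: yellow plastic scoop, pan 80 x 56 x 30 with a 70 handle to its -x. Origin under the pan's middle.
- socket: Bystander: black oxide socket standing on end, 24 diameter x 34 high. Origin: centre of the underside.
- carton: Bystander: cardboard carton 60 x 45 x 50 high. Origin: centre of the underside.
- tape: Bystander: grey tape measure, 64 x 34 x 60 high. Origin: centre of the underside.
- driver: Bystander: screwdriver 180 long lying on the counter along its own x.

How it is judged (in metres and radians):
On the way, in this order (a step that is already met when the one before it is completed fails the run):
1. the lid's front end is over the stop lip while its rear end is still under the rails (x of lid_front in the frame of case below -0.08 m and z of lid_front in the frame of case above 0.043 m and x of lid_rear in the frame of case above 0.022 m and z of lid_rear in the frame of case below 0.049 m), for 0.05 s.
2. the lid lies flat on the mat, let go (x of lid in the frame of mat between -0.09 and 0.09 m and y of lid in the frame of mat between -0.085 and 0.085 m and z of lid in the frame of mat below 0.007 m and angle between lid's own z axis and vertical below 0.06 rad and linear speed of lid below 0.02 m/s and contact force between lid and the fingers below 0.1 N), for 0.2 s.
At the end, for the whole second after the job is handed in: Lid at rest flat on the mat, bar up (centre within 90 mm along, 85 mm across of the mat centre, tilt under 0.06 rad); hinge at rest flat on the gauge base between the cheeks (within 7 mm along, 10 mm across of its centre, turned under 0.17 rad) (x of lid in the frame of mat between -0.09 and 0.09 m and y of lid in the frame of mat between -0.085 and 0.085 m and z of lid in the frame of mat below 0.007 m and angle between lid's own z axis and vertical below 0.06 rad and linear speed of each of lid, hinge below 0.02 m/s and x of hinge in the frame of gauge between -0.007 and 0.007 m and y of hinge in the frame of gauge between -0.01 and 0.01 m and z of hinge in the frame of gauge below 0.009 m and angle between hinge's own z axis and vertical below 0.1 rad and angle between the x axis of hinge and the x axis of gauge, either way round below 0.17 rad); the robot touches nothing.
It fails at once if the hinge is dropped or thrown into the gauge (faster than 0.45 m/s there) (horizontal distance between hinge and gauge below 0.04 m and height (world z) of hinge below 0.05 m and linear speed of hinge above 0.45 m/s).
It fails at once if a bystander (T-bolt, scoop, socket, carton, tape, screwdriver) is moved more than 30 mm (distance of any of tbolt, scoop, socket, carton, tape, driver from where it was at the start of the episode above 0.03 m).
It also fails if it takes over 59 s, if anything falls off the work surface, if the arm or the gripper's body presses on something with over 40 N, if the wrist force passes 120 N, or if a joint passes its speed limit or range.

## Working session

There is one attempt and no reset: what is moved stays moved. The work goes in short steps, each a Python script; the robot and the scene stay as the last script left them, time stands still between calls to the robot, and variables do not carry over. Pictures are saved under pics/ and viewed, at most 10 in all, crops included, and the job is handed in when it is done.

```bash
mkdir -p pics; ls
python3 - <<'E'
from plant import bot,claw,eyes
import cv2,numpy as np
for n in ("top","side"):
    d=eyes.get_image(n); cv2.imwrite(f"pics/{n}0.png",cv2.resize(d["image"][:,:,::-1],(800,600),interpolation=cv2.INTER_CUBIC))
    np.save(f"{n}0.npy",d["image"])
    R=cv2.Rodrigues(np.array(d["rvec"],float))[0]; print(n,{k:d[k] for k in d if k!="image"},-R.T@np.array(d["tvec"]).ravel())
print(bot.read_clock(),bot.read_ee_rot())
E
```

```text
pics
top {'fx': 417.5783850832912, 'fy': 417.5783850832912, 'cx': 258.40270428695015, 'cy': 194.49019693305448, 'k1': 0.005564742875926054, 'rvec': array([ 2.14679744, -2.15223932,  0.16265032]), 'tvec': array([ -20.60031807,  633.38224052, 1329.85069192])} [ 435.35315689  -12.82691766 1407.2680617 ]
side {'fx': 391.13847153968527, 'fy': 391.13847153968527, 'cx': 249.2187679461513, 'cy': 197.0155278473606, 'k1': 0.018261519118362515, 'rvec': array([ 0.77405678, -2.51146578,  1.17530509]), 'tvec': array([498.6073525 , 263.14774208, 786.48201491])} [156.19511605 638.89531825 709.8069061 ]
0.1 [ 9.82122742e-01  1.88240919e-01 -5.37888772e-05 -5.21898999e-04]
```

View pics/top0.png

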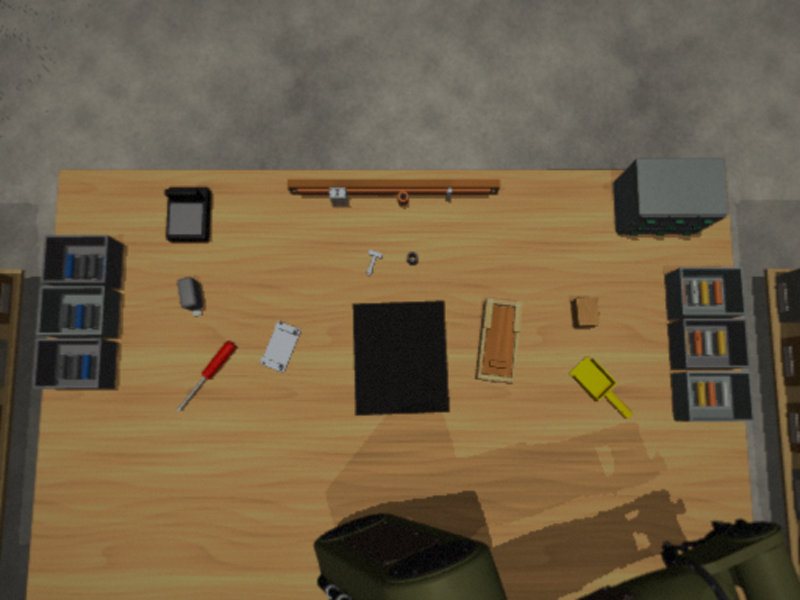

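View pics/side0.png

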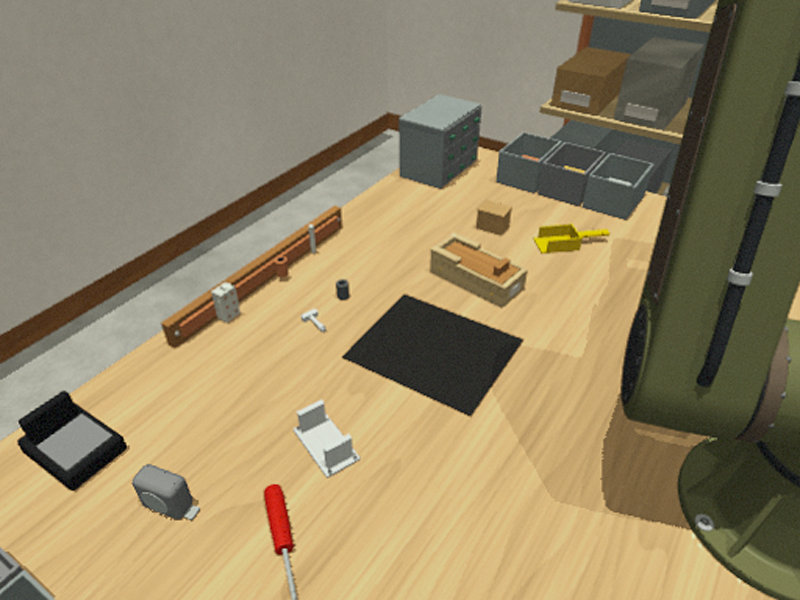

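The top view shows the case centred near (498,340), with its finger bar at the near end (497,365). The mat is at (400,357) and the gauge at (281,346). The side view agrees: the case's front lip faces the robot. Next I'll turn these pixels into rough poses and take close wrist views.

```bash
cat > h.py <<'E'
from plant import bot,claw,eyes
import cv2,numpy as np
from scipy.spatial.transform import Rotation as Ro
def K(d): return np.array([[d["fx"],0,d["cx"]],[0,d["fy"],d["cy"]],[0,0,1.]])
def dist(d): return np.array([d["k1"],0,0,0,0.])
def ray(d,p,z):
    """pixel(s) -> world points on plane height z"""
    p=np.array(p,float).reshape(-1,1,2)
    u=cv2.undistortPoints(p,K(d),dist(d)).reshape(-1,2)
    R=cv2.Rodrigues(np.array(d["rvec"],float))[0]; t=np.array(d["tvec"],float).ravel()
    c=-R.T@t; v=np.c_[u,np.ones(len(u))]@R
    return c+v*((z-c[2])/v[:,2])[:,None]
def proj(d,P):
    return cv2.projectPoints(np.array(P,float).reshape(-1,3),np.array(d["rvec"],float),np.array(d["tvec"],float),K(d),dist(d))[0].reshape(-1,2)
def down(a,tilt=0.):
    """tool down, its y (closing line) at world yaw a+90deg, tool x along yaw a; tilt about tool y"""
    return (Ro.from_euler('z',a)*Ro.from_euler('x',np.pi)*Ro.from_euler('y',tilt)).as_quat()
def snap(n,f):
    d=eyes.get_image(n); cv2.imwrite(f"pics/{f}.png",cv2.resize(d["image"][:,:,::-1],(800,600),interpolation=cv2.INTER_CUBIC)); np.save(f+".npy",d,allow_pickle=True); return d
E
python3 - <<'E'
from h import *
d=eyes.get_image("top"); s=.64
for n,z,ps in [("case rear top",56,[(486,299),(521,301)]),("case front lip",46,[(477,380),(513,383)]),("bar",66,[(497,364)]),
 ("gauge base",6,[(277,321),(300,327),(285,372),(262,364)]),("mat",3,[(353,304),(444,301),(449,411),(356,415)])]:
    P=ray(d,np.array(ps)*s,z); print(n,P[:,:2].round(0).tolist(),P.mean(0).round())
print(bot.read_qpos(), Ro.from_quat(bot.read_ee_rot()).as_matrix().round(2).tolist(), down(0.4))
w=eyes.get_image("wrist"); R=cv2.Rodrigues(np.array(w["rvec"]))[0]; print(w["fx"],w["cx"],w["cy"],R.round(2).tolist(),(-R.T@np.array(w["tvec"]).ravel()).round(1),bot.read_eef_pos())
E
```

```text
case rear top [[642.0, -195.0], [637.0, -268.0]] [ 640. -231.   56.]
case front lip [[473.0, -174.0], [467.0, -248.0]] [ 470. -211.   46.]
bar [[505.0, -213.0]] [ 505. -213.   66.]
gauge base [[602.0, 251.0], [589.0, 201.0], [493.0, 231.0], [510.0, 281.0]] [549. 241.   6.]
mat [[640.0, 88.0], [646.0, -110.0], [409.0, -118.0], [402.0, 80.0]] [524. -15.   3.]
[-1.25859151e+00  3.00337324e-01  1.52142188e+00 -6.53047144e-07
  1.32070330e+00 -6.65977971e-02] [[0.93, 0.37, -0.0], [0.37, -0.93, 0.0], [0.0, -0.0, -1.0]] [9.80066578e-01 1.98669331e-01 1.21649880e-17 6.00117699e-17]
318.8314594630976 254.7570147648328 193.33853636080994 [[0.37, -0.93, 0.0], [-0.88, -0.35, 0.31], [-0.29, -0.12, -0.95]] [ 277.7 -481.6  374.6] [ 203.33716126 -510.89742453  230.93051823]
```

Run:
```python
from h import *
a=-0.117
bot.movep([555,-221,260],down(a+np.pi/2)); snap("wrist","case1")
bot.movep([549,241,230],down(-0.31+np.pi/2)); snap("wrist","gauge1")
print(bot.read_clock(),bot.read_qpos())
```

```text
3.6667 [ 3.50938329e-01  4.11951408e-01  1.37292503e+00 -1.26094517e-04
  1.35659694e+00  6.62143824e-01]
```

View pics/case1.png

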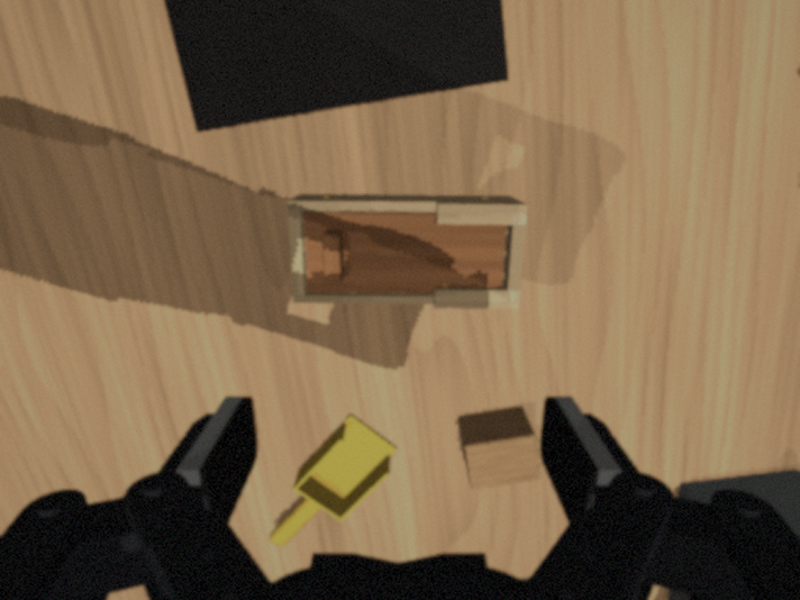

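View pics/gauge1.png

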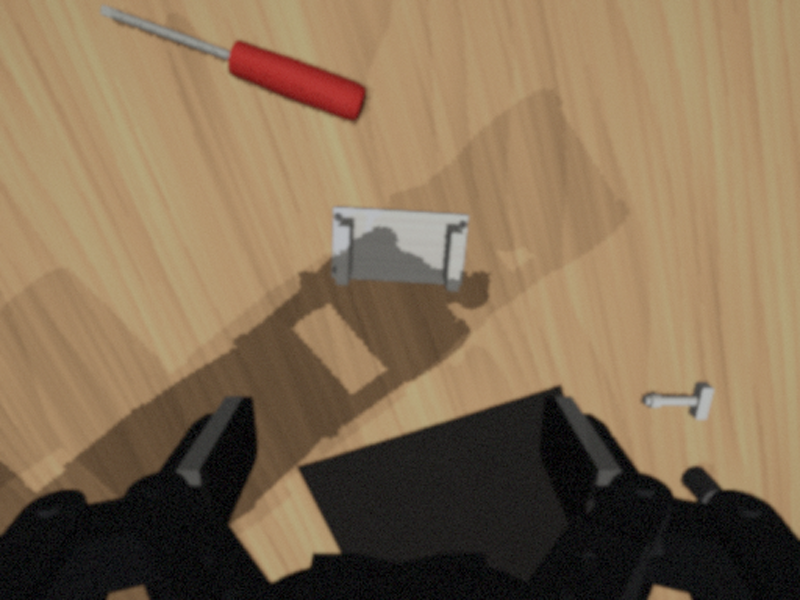

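In the case view, the case spans about (290–525, 203–306) with its bar at (334,255). In the gauge view, the base's +y edge runs (334,208)–(468,214), with the two cheeks below it. I'll enlarge both for exact edges.

Run:
```python
from h import *
o=[]
for f,(x0,y0) in (("case1",(175,110)),("gauge1",(195,120))):
    d=np.load(f+".npy",allow_pickle=True).item(); c=cv2.convertScaleAbs(d["image"][y0:y0+100,x0:x0+170,::-1],alpha=1.3)
    c=cv2.resize(c,None,fx=4.7,fy=3*1.0 if 0 else 4.7,interpolation=cv2.INTER_CUBIC)[:,:800]
    o.append(c[:300] if 0 else c[75:375])
    
    for k in range(0,170,20): cv2.putText(o[-1],str(x0+k),(int(k*4.7),10),0,.35,(0,255,0)); cv2.line(o[-1],(int(k*4.7),12),(int(k*4.7),18),(0,255,0))
    for k in range(20,80,10): cv2.putText(o[-1],str(y0+k),(770,int(k*4.7)-75),0,.35,(0,255,0))
cv2.imwrite("pics/crop1.png",np.vstack(o))
```

```text
(no output)
```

View pics/crop1.png

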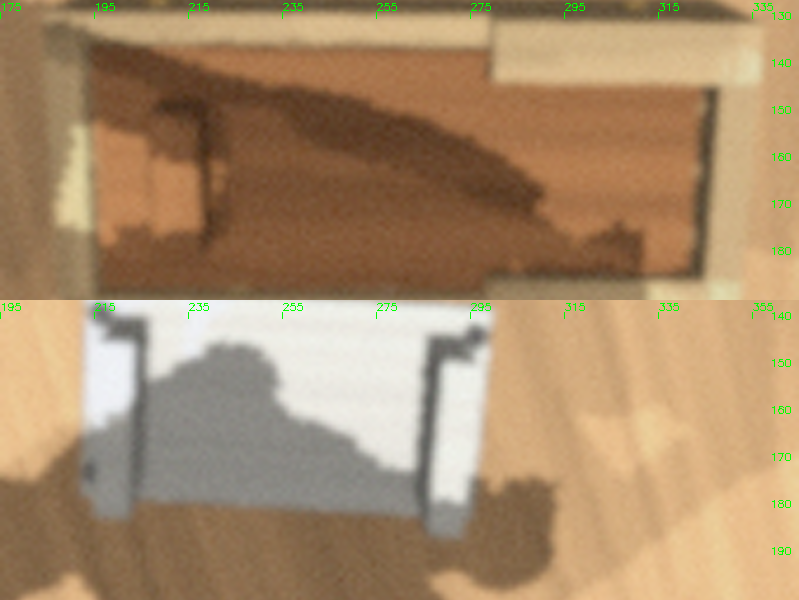

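```bash
cat >> h.py <<'E'
def fit(L,W):
    """2D rigid fit local->world: yaw, t, residuals"""
    L=np.array(L,float);W=np.array(W,float)[:,:2]; l=L-L.mean(0); w=W-W.mean(0)
    a=np.arctan2((l[:,0]*w[:,1]-l[:,1]*w[:,0]).sum(),(l*w).sum()); R=Ro.from_euler('z',a).as_matrix()[:2,:2]
    t=W.mean(0)-R@L.mean(0); return a,t,(W-(L@R.T+t))
E
python3 - <<'E'
from h import *
d=np.load("case1.npy",allow_pickle=True).item()
c=lambda x,y:(175+x/4.7,110+(y+75)/4.7)
P=np.r_[ray(d,[c(492,82),c(718,85),c(703,277),c(487,277)],56),ray(d,[c(90,45),c(97,290)],46)]
a,t,r=fit([(22,24),(75,24),(75,-24),(22,-24)],P[:4]); print("case rails",a,t,r.round(1).tolist())
R=Ro.from_euler('z',a).as_matrix()[:2,:2]; print("lip in case",((P[4:,:2]-t)@R).round(1).tolist())
print("bar mid z66", ((ray(d,[c(152,195),c(203,195)],66)[:,:2]-t)@R).round(1).tolist())
g=np.load("gauge1.npy",allow_pickle=True).item()
c=lambda x,y:(195+x/4.7,120+(y-300+75)/4.7)
T=ray(g,[c(131,517),c(429,537)],46); B=ray(g,[(213.8,133.1),(299.5,137)],6); E=ray(g,[c(140,500),c(420,518)],6)
P=np.r_[T,B]
a,t,r=fit([(-34,-20),(34,-20),(-50,27),(50,27)],P); print("gauge",a,t,r.round(1).tolist())
a,t,r=fit([(-50,27),(50,27)],B); print("gauge base",a,t,r.round(1).tolist(), )
R=Ro.from_euler('z',a).as_matrix()[:2,:2]; print(((E[:,:2]-t)@R).round(1).tolist(),((T[:,:2]-t)@R).round(1).tolist())
# mat corners from top view coarse + case1 view edges
m=ray(d,np.array([(198,130),(507,79)])*.64,3); print("mat edge",m.round(0).tolist())
E
```

```text
case rails -0.12461352863517262 [ 559.05702937 -223.5929963 ] [[0.1, -0.3], [-0.2, -0.6], [-0.2, 0.6], [0.3, 0.3]]
lip in case [[-72.9, 30.5], [-74.4, -30.6]]
bar mid z66 [[-56.6, -1.2], [-44.8, -1.2]]
gauge -0.3644555757077996 [550.66144556 241.5777154 ] [[0.1, 0.6], [-0.1, -0.6], [0.5, -0.6], [-0.6, 0.6]]
gauge base -0.3569837394538654 [550.82496924 241.54172824] [[0.7, -0.3], [-0.7, 0.3]]
[[-35.8, -26.5], [35.8, -28.0]] [[-34.4, -19.2], [33.8, -20.9]]
mat edge [[412.0, -118.0, 3.0], [649.0, -110.0, 3.0]]
```

```bash
cat >> h.py <<'E'
CA,CT=-0.1246,np.array([558.8,-223.6])
GA,GT=-0.362,np.array([550.7,241.6])
MA,MT=0.034,np.array([527.,-14.])
def lidtool(a,t,z,pitch,d=0,h=0,zt=9.0):
    """TCP pose for the gripped lid; lid frame nominal at t,z yaw a; pitched about its rear edge, drawn d, raised h"""
    F=Ro.from_euler('z',a); Py=Ro.from_euler('y',pitch)
    p=np.array([73-d,0,h])+Py.apply([-51-73,0,zt]); p=F.apply(p)+[t[0],t[1],z]
    return p,(F*Py*Ro.from_euler('z',np.pi/2)*Ro.from_euler('x',np.pi)).as_quat()
E
python3 - <<'E'
from h import *
def L(p,o,v): bot.move_linear(list(p),v,list(o))
p,o=lidtool(CA,CT,40,0)
bot.movep([p[0],p[1],p[2]+70],o); L(p,o,100)
claw.gripper_close(60); print("grip",bot.read_finger_gap(),bot.read_finger_force(),bot.read_ft_force())
for th in (.0275,.055): L(*lidtool(CA,CT,40,th),20)
print(bot.read_eef_pos(),bot.read_ft_force(),bot.read_wrist_torque())
for d,h in ((13,0),(30,.95),(62,2.7)):
    L(*lidtool(CA,CT,40,.055,d,h),60); print(d,bot.read_ft_force().round(1) if hasattr(bot.read_ft_force(),'round') else bot.read_ft_force(),bot.read_finger_gap())
bot.wait(.1); snap("side","side2")
print(bot.read_clock())
E
```

```text
grip 0.12340392725306172 59.51297700405121 [0.58371816 0.2327693  4.00346465]
[ 508.91961153 -217.31024464   55.60995279] [ 0.36816861  0.2399187  -0.12975793] [-0.05725038 -0.25682525 -0.00577815]
13 [ 0.8  0.1 -0.6] 0.12015758688103974
30 [ 0.1  0.7 -0.4] 0.12169812085240166
62 [-0.1 -0.7 -0.7] 0.12423789106853622
9.1917
```

The forces look clean: 0.7 N is the lid's own weight, so the lid is out and hanging from the bar. Next I lay it on the mat and look into the case.

Run:
```python
from h import *
def L(p,o,v): bot.move_linear(list(p),v,list(o))
L(*lidtool(CA,CT,40,.055,64,40),80)
lt=MT+[1.7,-50]
L(*lidtool(0,lt,45,0),180)
L(*lidtool(0,lt,10,0),100); L(*lidtool(0,lt,3.6,0),25)
print(bot.read_ft_force())
L(*lidtool(0,lt,3.0,0),15); print(bot.read_ft_force())
claw.ungrasp(); p,o=lidtool(0,lt,3,0); L(p+[0,0,60],o,120)
print(bot.read_clock())
bot.movep([CT[0],CT[1],200],down(CA+np.pi/2)); snap("wrist","case2")
print(bot.read_clock())
```

```text
[ 0.87851965 -0.3220558  -0.33132496]
[-0.97822062 -0.87668674  3.87909017]
13.3417
14.275
```

View pics/case2.png

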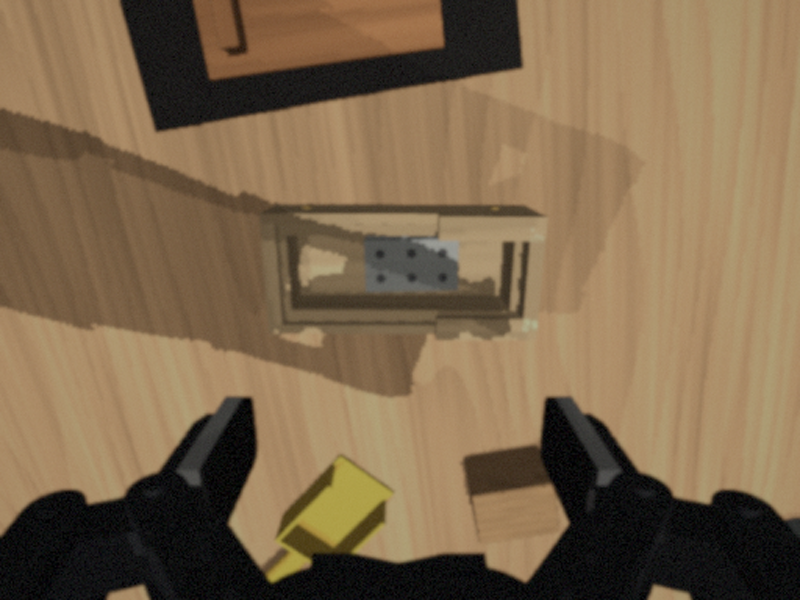

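The lid lies flat on the mat, bar up. The hinge's top face in the case has its corners at about (365,238), (460,240), (458,291) and (366,290). I'll grip it by its ends and set it on the mat.

```bash
cat > s3.py <<'E'
from h import *
def L(p,o,v): bot.move_linear(list(p),v,list(o))
d=np.load("case2.npy",allow_pickle=True).item()
P=ray(d,np.array([(365,238),(460,240),(458,291),(366,290)])*.64,30)
a,t,r=fit([(-30,17),(30,17),(30,-17),(-30,-17)],P); R=Ro.from_euler('z',CA).as_matrix()[:2,:2]
print("hinge",a,t,r.round(1).tolist(),"in case",((t-CT)@R).round(1),a-CA)
lc=(t-CT)@R; assert abs(lc[0])<12 and abs(lc[1])<9 and abs(r).max()<4
o=down(a+np.pi/2)
L([*t,75],o,180); L([*t,10.5],o,80)
print(bot.read_ft_force()); claw.gripper_close(50); bot.wait(.1)
print("gap",bot.read_finger_gap(),bot.read_finger_force(),bot.read_ft_force())
L([*t,30],o,40); print(bot.read_ft_force(),bot.read_finger_gap()); L([*t,100],o,120)
print(bot.read_ft_force(),bot.read_finger_gap(),bot.read_clock())
E
python3 s3.py
```

```text
hinge -0.13673078235628644 [ 566.86257409 -221.74590687] [[-0.3, 0.4], [-0.1, -0.2], [0.3, -0.1], [0.0, -0.1]] in case [7.8 2.8] -0.012130782356286438
[ 0.05677524 -0.08734455 -0.42058883]
gap 0.687905754893455 54.509491324424744 [-0.64793412  0.84615717  5.00764289]
[-0.11349674 -0.58608556 -1.96896808] 0.688860569058795
[ 0.66540682  0.05320047 -1.70028253] 0.6909250774826176 17.925
```

```bash
cat > s4.py <<'E'
from h import *
def L(p,o,v): bot.move_linear(list(p),v,list(o))
H=MT+[-1.6,48]; o=down(np.pi/2)
L([*H,70],o,200); L([*H,10],o,100); L([*H,5.7],o,20); print(bot.read_ft_force())
claw.ungrasp(); L([*H,70],o,150)
bot.movep([*H,200],down(np.pi)); snap("wrist","mat1"); print(bot.read_clock(),bot.read_qpos())
E
python3 s4.py
```

```text
[-1.3401864  -0.23801816  5.47376439]
22.9083 [-4.94605611e-03  2.76683680e-01  1.62764517e+00  1.40956702e-05
  1.23836679e+00 -1.57471296e+00]
```

View pics/mat1.png

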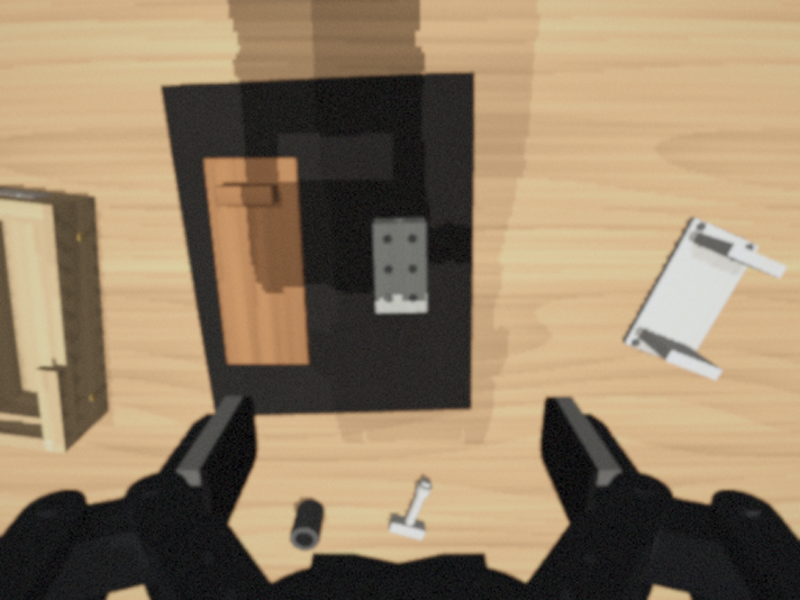

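The hinge is flat on the mat, top face about (372,220) to (428,313). The lid lies clear beside it, and the gauge base's near edge runs (692,219)–(625,343), which I'll use as a cross-check.

```bash
cat > s5.py <<'E'
from h import *
def L(p,o,v): bot.move_linear(list(p),v,list(o))
d=np.load("mat1.npy",allow_pickle=True).item()
P=ray(d,np.array([(373,220),(426,219),(428,313),(376,314)])*.64,25)
a,t,r=fit([(-30,-17),(-30,17),(30,17),(30,-17)],P); print("hinge",a,t,r.round(1).tolist(),"cmd",MT+[-1.6,48])
R=Ro.from_euler('z',GA).as_matrix()[:2,:2]
print("gauge corners local",((ray(d,np.array([(625,343),(692,219)])*.64,6)[:,:2]-GT)@R).round(1).tolist())
assert abs(t-MT-[-1.6,48]).max()<8 and abs(a)<.12
t=(t+MT+[-1.6,48])/2 if abs(t-MT-[-1.6,48]).max()<2 else t
o=down(a+np.pi)
L([*t,70],o,200); L([*t,8],o,80); claw.gripper_close(50); bot.wait(.1)
print("gap",bot.read_finger_gap(),bot.read_finger_force(),bot.read_ft_force())
L([*t,30],o,60); L([*t,100],o,150); print(bot.read_ft_force(),bot.read_finger_gap(),bot.read_clock())
E
python3 s5.py
```

```text
hinge 0.02376634371240823 [525.39112404  35.0074633 ] [[-1.9, -0.0], [-1.7, -0.2], [1.9, 0.7], [1.7, -0.5]] cmd [525.4  34. ]
gauge corners local [[48.8, -25.5], [-48.9, -26.2]]
gap 0.3847474263252884 50.70063650608063 [-0.87647932  0.40119072  5.94380243]
[ 0.1963037  -0.45713501 -2.14300606] 0.3807847175944108 26.4
```

```bash
cat > s6.py <<'E'
from h import *
def L(p,o,v): bot.move_linear(list(p),v,list(o))
o=down(GA+np.pi)
L([*GT,100],o,180); L([*GT,55],o,100); print(bot.read_ft_force())
L([*GT,30],o,40); print(bot.read_ft_force()); L([*GT,12.5],o,30); print(bot.read_ft_force()); L([*GT,11.2],o,10)
print(bot.read_ft_force())
claw.ungrasp(); L([*GT,100],o,100)
bot.movep([GT[0]-30,GT[1],230],o); snap("wrist","gauge2"); print(bot.read_clock())
E
python3 s6.py
```

```text
[-0.62104299  0.22662747 -0.68593219]
[ 0.49605484 -0.44744017 -1.23329783]
[-0.5479684   0.71572128 -1.04825524]
[ 0.25743442 -0.33882272  0.36158879]
32.35
```

View pics/gauge2.png

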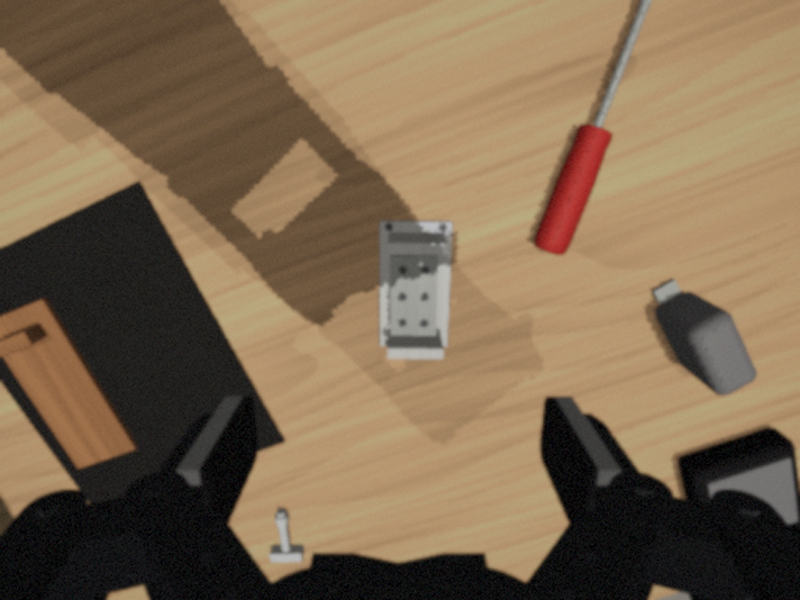

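The hinge sits flat and square between the cheeks: its top face spans (390–438, 255–336) within the base's (380–450, 222–348). The lid is still on the mat and the arm is clear.

```bash
python3 -c "
from plant import bot
bot.wait(.3); print(bot.finish_job())"
```

```text
the job is handed in; nothing more can be done
None
```

I handed the job in at about 33 s, with the lid flat on the mat bar up and the hinge set gently in the gauge, square and centred in the last wrist picture; no verdict came back.

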